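# Lock the cable hatch with its quarter-turn fastener

## Task

Take the steel wing fastener out of its square holder, pass its cross-bar through the slot in the charging dock's hatch, then press it in and turn it until it drops into its locked detent and its flange sits flush on the hatch, and let go of it. Do not force it: press lightly, and stop turning as soon as it drops. Leave the other things where they are.

Things in the scene. Friction and masses are not known exactly. Their poses are not given: they have to be found in the camera images.
- fastener: Loose steel quarter-turn fastener, 70 g, upright in the holder. Origin: centre of the underside of its round flange (diameter 40, 4 thick); z up. Above stands a flat wing to grip: 34 long (its x), 10 thick (its y), from 4 to 36 above the origin. Below hangs a round shank, diameter 11, 12 long, with a cross-bar under it (see foot). A half turn about z leaves it the same.
- foot (a point): Centre of the underside of the fastener's cross-bar, 18 mm below the fastener's origin; axes as the fastener's. The bar is 30 long (along x, parallel to the wing), 6 wide (y) and 6 high.
- holder: Grey square upright tube fixed to the table, 46 by 46 outside, 34 by 34 inside, 30 mm high; origin at the centre of its underside. The fastener's flange rests on its rim, turned up to 45 degrees from it.
- dock: White charging dock fixed to the table, 240 (x) by 280 (y), deck 60 mm high; origin: centre of its underside. Drawer front at its -x side. A grey hatch plate 110 by 90, 5 thick, is set in the deck, its top 62 mm above the table. Power bank and compact mirror lie on the deck.
- slot (a point): Centre of the slot in the hatch, in the plane of the hatch's top; axes as the dock's. The slot runs along x: 34 long, 8.5 wide, and widens to a 13 square at its centre for the shank. The hatch is 5 thick; once turned below it, the cross-bar cannot be lifted out.
- face (a point): Centre of the unseen receptacle's flat face, 13 mm below slot; axes as the dock's. The bar first lands here (flange 5 mm above the hatch). The face yields downward on a spring: 3 N to start, plus 2.5 N per mm, hard stop after 3.5 mm. Let go here, the fastener stays on the face, flange about 5 mm up, perhaps leaning up to 14 degrees, and can be gripped again.
- home (a point): Where foot ends, 18 mm below slot, the bar dropped into the groove across the face (9.5 wide, 6 deep) and the flange on the hatch. The groove's direction is unseen and differs each time: clockwise from above it is met 40 to 110 degrees after the slot's direction. Over it the press force falls away: push down there. Turning on twists the receptacle.
- swivel (a joint): Twist (rad) of the unseen receptacle about the vertical away from its rest, 0 when unloaded, negative clockwise from above. It yields elastically, 2.5 N m per rad; up to 0.035 from friction while the bar slides on the face at 7 N, more when the dropped bar is turned against the groove's walls. Over 0.08 either way it is overstrained.
- power_bank: Navy power bank 130 x 66 x 16 lying on the dock's deck; origin: centre of underside. Bystander.
- compact: Pale pink round compact mirror, diameter 64, 13 high, on the dock's deck; origin: centre of underside. Bystander.
- mouse: Glossy black mouse 104 x 58 x 32, on the table; origin: centre of underside. Bystander.
- coaster: Round cork coaster, diameter 90, 8 thick, on the table; origin: centre of underside. Bystander.
- keyring: Steel keyring, diameter 33, with two keys, 3 thick and 65 over all, on the table; origin: centre of the ring. Bystander.
- earbud_case: White earbud case 48 x 60 x 22 on the table; origin: centre of underside. Bystander.
Not all that is in view belongs to the job. What is shaped like the fastener but green is not meant.

How it is judged:
On the way:
1. the cross-bar is through the slot, below the hatch plate, and still along the slot (z of foot in the frame of slot below -0.0115 m and horizontal distance between foot and slot below 0.004 m and angle between the x axis of foot and the x axis of slot, either way round below 0.3 rad), for 0.1 s.
At the end, for the whole second after the job is handed in: The fastener stands in the hatch, upright within 4 degrees and at rest, its cross-bar turned more than 29 degrees from the slot and dropped in the groove: flange within 1.8 mm of the hatch, axis within 4 mm of the slot's centre (z of foot in the frame of slot between -0.0195 and -0.0162 m and horizontal distance between foot and slot below 0.004 m and angle between the x axis of foot and the x axis of slot, either way round above 0.5 rad and angle between fastener's own z axis and vertical below 0.07 rad and linear speed of fastener below 0.01 m/s); the robot touches nothing.
It fails at once if the fastener was forced: more than 40 N between it and the dock (hatch or receptacle) (contact force between fastener and dock above 40 N).
It fails at once if the receptacle was wrenched: twisted more than 0.08 rad by turning on in the groove (value of joint swivel above 0.08 rad or value of joint swivel below -0.08 rad).
It fails at once if a bystander was moved more than 30 mm (distance of any of power_bank, compact, mouse, coaster, keyring, earbud_case from where it was at the start of the episode above 0.03 m).
It also fails if it takes over 72 s, if anything falls off the work surface, if the arm or the gripper's body presses on something with over 40 N, if the wrist force passes 120 N, or if a joint passes its speed limit or range.

## Robot

A 6-joint arm with a two-finger parallel gripper is mounted at the origin on the work surface. World frame = base frame: x ahead of the robot, y to its left, z up, the work surface at z = 0. Lengths are in m, angles in rad, forces in N, time in s.
With the tool pointing down it reaches from about 0.3 to 0.775 m from the base axis. Payload 14.6 kg.
Tool frame: the origin (TCP) lies on the mounting face of the last link; the fingertips stand robot.nose_length ahead of it and the grasp point (between the pads) lies 180 mm ahead of it (robot.nose_length is the distance from the TCP to the fingertips, in m); z points along the fingers, y is the line along which they close (so a half turn about z gives the same grasp; the last joint's range is limited). The gripper opens to 94 mm and grips with 3 to 60 N. Pads are 16 mm wide; open, the fingers measure 119 mm over their backs; the gripper's body (75 mm by 177 mm) begins 78 mm behind the grasp point.
Start: joints at [-1.404, 0.3, 1.521, -0, 1.321, -0.067], TCP at [0.127, -0.535, 0.405] pointing down, gripper open.
Joint ranges: [-3.03, 3.03], [-0.79, 2.21], [0.23, 2.52], [-1.04, 4.18], [0, 3.07], [-2.55, 2.55]. Speed limits (rad/s): [2.22, 2.22, 2.57, 3.14, 3.14, 3.14].

## Interface

Orientations are given as a unit quaternion [x, y, z, w].
In Python, from station import robot gives the robot as it stands.
- The arm moves only by the tool play_rows, never from a script. Its argument "motion" is one flat list of numbers, 7 for each row, row after row: the finger opening in cm, from 0 to 9.4, then the shift along the tool's x, y, z in cm, then the turn, a rotation vector about the tool's x, y, z in rad. A call has exactly 10 rows; each row shifts and turns the commanded pose from where the row before left it, along the tool's axes as they then stand; what a row does not reach is not made up. A row lasts 1/12 s, in which the tool goes at most 41.7 mm and 7.16 degrees, less where a joint would pass 70% of its speed; a pose out of reach is approached as far as the arm can. A call with a gripper value outside its range is refused whole. The fingers move at their own pace and stop on an object; the grip force is fixed at half the most. Time passes only in rows, so rows that do not move let the fingers close, or fill a call up. It gives the time, the measured TCP pose, the force, the opening and the grip force at its end, in the units of the state.
- robot.read_state(): the state, without advancing time (a new reading comes with each control period).
- robot.read_camera(name): name is "side" or "top" or "wrist"; returns a dict with "color" (480x640x3 uint8, blue, green, red), "fx", "fy", "cx", "cy" (pixels), "R" (3x3) and "t" (3): a world point X has camera coordinates R X + t. Camera axes: x right, y down, z forward; pixel columns grow to the right and rows downward; lengths in m; the calibration is good to about 2 mm. A picture is of the moment at which its call begins. There is no depth.
- robot.job_done(): hands the job in; it is judged then, once.
The state is a dict: "time": time; "qpos": joint angles; "qd": joint speeds; "effort": joint torques, N m; "tcp_pos": TCP position; "tool_rot": TCP orientation; "ft_force": force on the tool from outside, world axes, zero at the start; "torque": the same for the moment, N m; "grip_width": finger opening in m; "grip_force": force on a finger pad.
Only numpy, scipy, OpenCV 4.12 (cv2) and the standard library are available. Lean on these libraries where they do the work, as an engineer would, in place of code of your own. Each camera call takes 0.05 s, during which the arm holds its last target. There are 200 camera calls.

## Working session

There is one attempt and no reset: what is moved stays moved. The work goes in short steps, Python scripts to look and compute and a tool call to move; the robot and the scene stay as the last step left them, time stands still between calls to the robot, and variables do not carry over. Pictures are saved under pics/ and viewed, at most 10 in all, crops included, and the job is handed in when it is done.

Besides the shell and the picture viewer there is one more tool, called after "Request:" as a command line: name --argument value ..., lists and objects as JSON in quotes. play_rows: Moves the arm, as the interface text tells. Its arguments: {"type":"object","properties":{"motion":{"type":"array"}},"required":["motion"]}

```bash
mkdir -p pics; ls
python3 - <<'E'
from station import robot
import cv2
print(robot.read_state(), robot.nose_length)
for n in ("top","side"):
    c=robot.read_camera(n); cv2.imwrite(f"pics/{n}0.png",c["color"]); print(n,c["fx"],c["fy"],c["cx"],c["cy"],c["R"],c["t"])
E
```

```text
pics
{'time': 0.0, 'qpos': array([-1.40360190e+00,  3.00473073e-01,  1.52158259e+00, -1.45350183e-05,
        1.32068780e+00, -6.65990937e-02]), 'qd': array([-0.00014571, -0.00161693, -0.00014474, -0.00010744,  0.00103366,
       -0.00157465]), 'effort': array([ 1.55539987e-03, -5.31806445e+01, -3.52734089e+01,  7.09376112e-02,
        2.44841102e-02, -9.99825852e-05]), 'tcp_pos': array([ 0.12740956, -0.5350063 ,  0.40408447]), 'tool_rot': array([ 9.93174976e-01,  1.16632482e-01, -3.59608714e-05, -5.74325333e-04]), 'ft_force': array([-0.37388429,  0.14135077, -0.10554394]), 'torque': array([-0.01222801,  0.01210363, -0.0368763 ]), 'grip_force': 0.0, 'grip_width': 0.09371568153584961} 0.1992
top 546.5229522737203 546.5229522737203 316.5282158368756 244.94665527603053 [[-0.02261841 -0.99974353  0.00113072]
 [-0.9908201   0.02226572 -0.13334081]
 [ 0.13328144 -0.0041363  -0.9910696 ]] [-0.04841336  0.60046307  0.99397825]
side 467.8459638421973 467.8459638421973 321.8684034939101 245.83954902969504 [[ 0.93545858 -0.35343471 -0.00107794]
 [-0.24259969 -0.63988044 -0.72917653]
 [ 0.25702654  0.68237594 -0.6843248 ]] [-0.58069832  0.16855714  0.90032008]
```

View pics/top0.png

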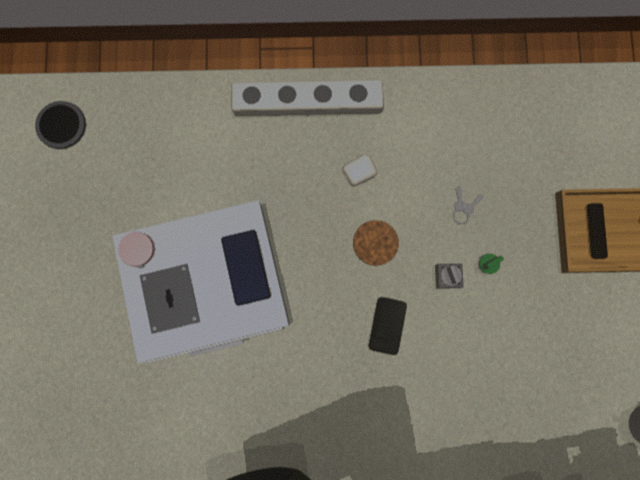

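View pics/side0.png

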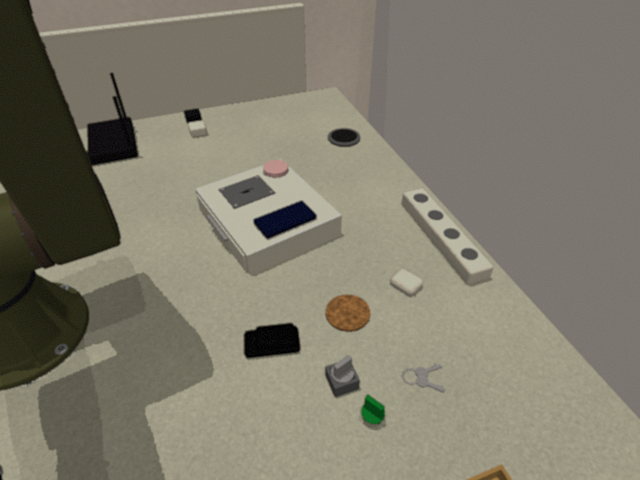

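The top view shows the holder with the steel fastener at about (450,275), the green decoy at (490,263) and the dock slot at about (170,298). The side view agrees: holder (342,377), slot (247,190).

```bash
cat > h.py <<'E'
import numpy as np, cv2
from scipy.spatial.transform import Rotation as Rot
from station import robot
def ray(c,u,v,z):
    d=np.array(c["R"]).T@np.array([(u-c["cx"])/c["fx"],(v-c["cy"])/c["fy"],1]); o=-np.array(c["R"]).T@np.array(c["t"])
    return o+d*(z-o[2])/d[2]
def proj(c,X):
    p=np.array(c["R"])@np.array(X)+np.array(c["t"]); return np.array([c["fx"]*p[0]/p[2]+c["cx"],c["fy"]*p[1]/p[2]+c["cy"]])
def goto(grasp,yaw):
    """shift (cm, current tool axes) and turn to put the grasp point at `grasp`, tool down, tool y at `yaw` (mod pi)"""
    s=robot.read_state(); R=Rot.from_quat(s["tool_rot"])
    y=R.apply([0,1,0]); cur=np.arctan2(y[1],y[0]); d=(yaw-cur+np.pi/2)%np.pi-np.pi/2
    # target: tool z=-Z, tool y at cur+d
    a=cur+d; Y=np.array([np.cos(a),np.sin(a),0]); Z=np.array([0,0,-1]); T=Rot.from_matrix(np.c_[np.cross(Y,Z),Y,Z])
    tcp=np.array(grasp)+[0,0,.18]
    print("t",s["time"],"tcp",s["tcp_pos"].round(4),"yawY",np.degrees(cur).round(2),"tilt",R.apply([0,0,1]).round(4),"q",s["qpos"].round(2))
    print("shift cm",(R.inv().apply(tcp-s["tcp_pos"])*100).round(2),"rotvec",(R.inv()*T).as_rotvec().round(4))
    q=T.inv().apply(tcp-s["tcp_pos"])*100; print("shift in final axes",q.round(2))
E
python3 - <<'E'
from h import *
c=robot.read_camera("top"); w=robot.read_camera("wrist")
print("holder",ray(c,450,275,.034),"slot",ray(c,170,298,.062))
im=c["color"]
a=cv2.resize(im[245:305,420:500],(400,300),interpolation=cv2.INTER_CUBIC)
b=cv2.resize(im[260:335,130:210],(400,375),interpolation=cv2.INTER_CUBIC)
cv2.imwrite("pics/crop.png",np.vstack([a,b])[:600])
print(w["R"],w["t"],w["fx"])
s=robot.read_state();print(Rot.from_quat(s["tool_rot"]).as_matrix().round(3), -w["R"].T@w["t"])
goto(np.r_[ray(c,450,275,.034)[:2],.2],0)
E
```

```text
holder [ 0.53707891 -0.312921    0.034     ] slot [0.50449244 0.20811712 0.062     ]
[[ 2.31481606e-01 -9.72839000e-01 -7.38759689e-04]
 [-9.32131420e-01 -2.22012709e-01  2.86079313e-01]
 [-2.78473127e-01 -6.55334776e-02 -9.58205657e-01]] [-0.54947021 -0.02984529  0.39338608] 357.3117825324366
[[ 0.973  0.232 -0.   ]
 [ 0.232 -0.973  0.001]
 [ 0.    -0.001 -1.   ]] [ 0.20891996 -0.51539212  0.38507696]
t 0.2 tcp [ 0.1274 -0.535   0.4043] yawY -76.61 tilt [-1.e-04  7.e-04 -1.e+00] q [-1.4   0.3   1.52 -0.    1.32 -0.07]
shift cm [ 45.   -12.11   2.44] rotvec [-6.000e-04 -5.000e-04 -1.337e+00]
shift in final axes [22.21 40.97  2.43]
```

View pics/crop.png

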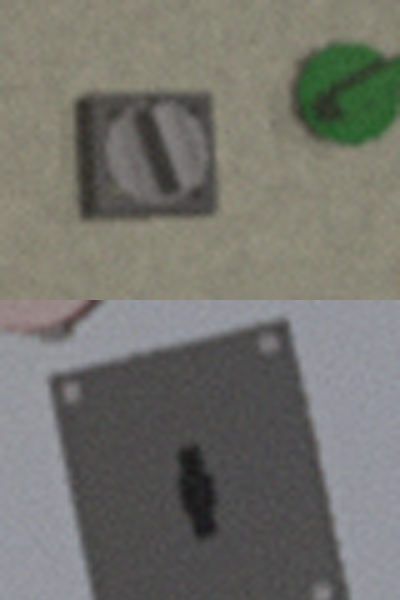

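The crop shows the fastener's flange centre at about (451,275) px, its wing yawed about +17°. The slot's centre is at (169.4,298.4), yaw about 11°. Moving above the fastener for a close look.

Run:
```python
from h import *
goto([.537,-.3145,.17],np.radians(-73))
```

```text
t 0.2 tcp [ 0.1274 -0.535   0.4043] yawY -76.61 tilt [-1.e-04  7.e-04 -1.e+00] q [-1.4   0.3   1.52 -0.    1.32 -0.07]
shift cm [ 44.95 -11.96   5.44] rotvec [-0.0007 -0.     -0.0629]
shift in final axes [45.62 -9.11  5.43]
```

Request:
play_rows --motion '[4.5,2.25,-0.6,0,0,0,0,4.5,2.25,-0.6,0,0,0,0,4.5,2.25,-0.6,0,0,0,0,4.5,2.25,-0.6,0,0,0,0,4.5,2.25,-0.6,0,0,0,0,4.5,2.25,-0.6,0,0,0,0,4.5,2.25,-0.6,0,0,0,0,4.5,2.25,-0.6,0,0,0,0,4.5,2.25,-0.6,0,0,0,0,4.5,2.25,-0.6,0,0,0,0]'

```text
time: 1.03
tcp_pos: [0.3333, -0.4238, 0.4045]
tool_rot: [0.993, 0.117, -0.0, -0.0]
ft_force: [-0.3, -0.3, -0.9]
grip_width: 0.0449
grip_force: 0.0
```

Request:
play_rows --motion '[4.5,2.25,-0.6,0.7,0,0,0,4.5,2.25,-0.6,0.7,0,0,0,4.5,2.25,-0.6,0.7,0,0,0,4.5,2.25,-0.6,0.7,0,0,0,4.5,2.25,-0.6,0.7,0,0,0,4.5,2.25,-0.6,0.7,0,0,0,4.5,2.25,-0.6,0.6,0,0,0,4.5,2.25,-0.6,0.6,0,0,0,4.5,2.25,-0.6,0,0,0,-0.06,4.5,2.2,-0.6,0,0,0,0]'

```text
time: 1.87
tcp_pos: [0.5372, -0.3123, 0.35]
tool_rot: [0.989, 0.148, -0.0, -0.0]
ft_force: [0.7, -0.4, -0.2]
grip_width: 0.045
grip_force: 0.0
```

Run:
```python
from h import *
goto([.537,-.3145,.17],np.radians(-73))
c=robot.read_camera("wrist"); cv2.imwrite("pics/w1.png",c["color"])
for z in (.034,.066): print(proj(c,[.537,-.3145,z]))
```

```text
t 1.8667 tcp [ 0.5372 -0.3123  0.35  ] yawY -72.97 tilt [-9.e-04  6.e-04 -1.e+00] q [-0.59  0.5   1.37  0.    1.27  0.69]
shift cm [-0.08  0.2  -0.  ] rotvec [-0.0008  0.0007  0.0006]
shift in final axes [-0.08  0.2  -0.  ]
[320.77227408 231.68231588]
[321.05606258 242.97193691]
```

View pics/w1.png

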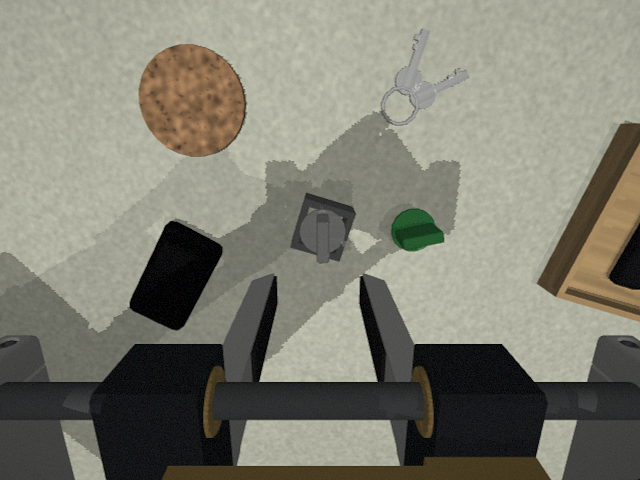

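The wrist view shows the fastener at about (323,232), its wing almost straight up the picture (x≈322, rows 212–262), so the tool yaw is near right. Measuring finely from an enlarged crop.

Run:
```python
from h import *
im=cv2.imread("pics/w1.png")[185:275,275:370]
im=cv2.convertScaleAbs(im,alpha=1.8)
cv2.imwrite("pics/w1c.png",cv2.resize(im,None,fx=6,fy=6,interpolation=cv2.INTER_CUBIC))
```

```text
(no output)
```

View pics/w1c.png

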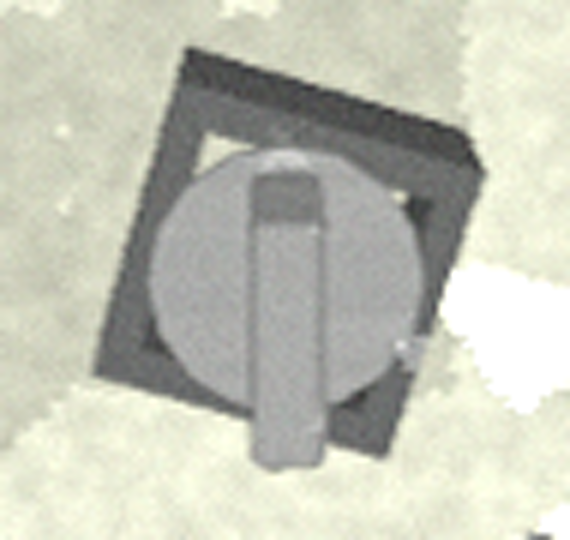

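Run:
```python
from h import *
c=robot.read_camera("wrist")
a=ray(c,323.2,242.2,.066);b=ray(c,322.7,232,.034);print(a,b)
e1=ray(c,275+288.5/6,185+224/6,.066);e2=ray(c,275+289.5/6,185+465/6,.066);d=e1-e2;print(np.linalg.norm(d),np.degrees(np.arctan2(d[1],d[0])))
yaw=np.arctan2(d[1],d[0])-np.pi/2
p=(a+b)/2
goto([p[0],p[1],.0575],yaw)
```

```text
[ 0.54074411 -0.3137081   0.066     ] [ 0.53990892 -0.31396699  0.034     ]
0.032775132842620625 17.460333938347734
t 1.9667 tcp [ 0.5381 -0.3112  0.35  ] yawY -73.01 tilt [-2.e-04  6.e-04 -1.e+00] q [-0.58  0.5   1.37  0.    1.27  0.69]
shift cm [ 0.14  0.32 11.25] rotvec [-0.0007  0.0001 -0.0082]
shift in final axes [ 0.13  0.32 11.25]
```

Request:
play_rows --motion '[4.5,0.14,0.32,1.25,0,0,-0.008,4.5,0,0,1.5,0,0,0,4.5,0,0,1.5,0,0,0,4.5,0,0,1.5,0,0,0,4.5,0,0,1.5,0,0,0,4.5,0,0,1.5,0,0,0,4.5,0,0,1.5,0,0,0,4.5,0,0,1.0,0,0,0,4.5,0,0,0,0,0,0,4.5,0,0,0,0,0,0]'

```text
time: 2.8
tcp_pos: [0.5381, -0.3161, 0.2378]
tool_rot: [0.989, 0.15, -0.0, -0.0]
ft_force: [-0.6, 0.3, -0.4]
grip_width: 0.0451
grip_force: 0.0
```

Request:
play_rows --motion '[0.4,0,0,0,0,0,0,0.4,0,0,0,0,0,0,0.4,0,0,0,0,0,0,0.4,0,0,0,0,0,0,0.4,0,0,0,0,0,0,0.4,0,0,0,0,0,0,0.4,0,0,0,0,0,0,0.4,0,0,0,0,0,0,0.4,0,0,0,0,0,0,0.4,0,0,0,0,0,0]'

```text
time: 3.63
tcp_pos: [0.5385, -0.3156, 0.2384]
tool_rot: [0.989, 0.15, 0.0, 0.0]
ft_force: [-1.3, -0.2, 4.1]
grip_width: 0.01
grip_force: 30.0
```

Run:
```python
from h import *
s=robot.read_state(); print(s["grip_width"],s["grip_force"],s["ft_force"])
goto([.5403,-.3138,.0575],np.radians(-72.54))
```

```text
0.010011011998394886 30.00040054321289 [-1.27206227 -0.17530103  4.10586614]
t 3.6333 tcp [ 0.5385 -0.3156  0.2384] yawY -72.71 tilt [ 3.e-04 -2.e-04 -1.e+00] q [-0.59  0.64  1.44  0.    1.06  0.68]
shift cm [ 0.23 -0.12  0.09] rotvec [ 0.0002 -0.0002 -0.0029]
shift in final axes [ 0.23 -0.12  0.09]
```

Request:
play_rows --motion '[0.4,0,0,-0.5,0,0,0,0.4,0,0,-1,0,0,0,0.4,0,0,-1.5,0,0,0,0.4,0,0,-1.5,0,0,0,0.4,0,0,-1.5,0,0,0,0.4,0,0,-1.5,0,0,0,0.4,0,0,-1.5,0,0,0,0.4,0,0,-1,0,0,0,0.4,0,0,0,0,0,0,0.4,0,0,0,0,0,0]'

```text
time: 4.47
tcp_pos: [0.5384, -0.3156, 0.3384]
tool_rot: [0.989, 0.15, 0.0, 0.0]
ft_force: [0.3, -0.2, -0.5]
grip_width: 0.0094
grip_force: 30.0
```

Run:
```python
from h import *
c=robot.read_camera("top"); im=c["color"]
g=im[200:370,100:300].astype(int); 
m=((g.max(2)<130)&(g.max(2)-g.min(2)<25)&(g.max(2)>30)).astype(np.uint8)
n,l,st,ce=cv2.connectedComponentsWithStats(m)
for i in range(1,n):
    if st[i,4]>1500:
        cnt=max(cv2.findContours((l==i).astype(np.uint8),0,1)[0],key=cv2.contourArea)+[100,200]
        print(st[i],cv2.minAreaRect(cnt))
        B=cv2.boxPoints(cv2.minAreaRect(cnt)); W=[ray(c,*p,.062) for p in B]; print(np.round(W,4)); 
        for k in range(4): d=W[(k+1)%4]-W[k]; print(np.linalg.norm(d).round(4),np.degrees(np.arctan2(d[1],d[0])).round(2))
        print("centre",np.mean(W,0))
dk=((im.max(2)<30)).astype(np.uint8); n,l,st,ce=cv2.connectedComponentsWithStats(dk[280:320,150:190])
for i in range(1,n): 
    ys,xs=np.where(l==i); P=np.array([ray(c,x+150,y+280,.062)[:2] for x,y in zip(xs,ys)])
    if len(P)>15: u=np.linalg.svd(P-P.mean(0))[2][0]; print("slot",len(P),ce[i]+[150,280],P.mean(0),np.degrees(np.arctan2(u[1],u[0])))
p=ray(c,169.4,298.4,.062);print(p)
goto([p[0],p[1],.17],np.radians(11-90))
w=robot.read_camera("wrist"); cv2.imwrite("pics/w2.png",cv2.resize(cv2.convertScaleAbs(w["color"],alpha=1.6)[200:400,200:450],None,fx=3,fy=3))
s=robot.read_state();R=Rot.from_quat(s["tool_rot"])
print(s["grip_width"],s["ft_force"])
for x in (-.02,0,.02):
  for y in (-.02,0,.02): print(x,y,(proj(w,s["tcp_pos"]+R.apply([x,y,.203]))-[200,200])*3)
```

```text
[ 121   30   50   76 2592] ((245.43069458007812, 267.3031005859375), (70.78048706054688, 37.097557067871094), 77.31961059570312)
[[0.6155 0.1177 0.062 ]
 [0.6293 0.0504 0.062 ]
 [0.5008 0.023  0.062 ]
 [0.4874 0.0892 0.062 ]]
0.0687 -78.4
0.1314 -167.97
0.0675 101.37
0.1312 12.53
centre [0.55824688 0.07008955 0.062     ]
[  40   64   60   69 2905] ((169.17059326171875, 298.3165283203125), (59.43383026123047, 50.58592224121094), 76.60750579833984)
[[0.5475 0.268  0.062 ]
 [0.5671 0.1778 0.062 ]
 [0.4609 0.1519 0.062 ]
 [0.4419 0.2409 0.062 ]]
0.0923 -77.74
0.1093 -166.26
0.091 102.06
0.109 14.41
centre [0.50433536 0.20965158 0.062     ]
[0.50378868 0.20920351 0.062     ]
t 4.5167 tcp [ 0.5384 -0.3156  0.3376] yawY -72.71 tilt [-6.e-04  4.e-04 -1.e+00] q [-0.59  0.52  1.37 -0.    1.25  0.68]
shift cm [ 12.3  -51.13  -1.22] rotvec [-0.0005  0.0005  0.1098]
shift in final axes [  6.62 -52.17  -1.24]
0.00967076964308715 [-0.40178173  0.28146947 -0.37498491]
-0.02 -0.02 [250.3035744 352.7108638]
-0.02 0 [354.24918358 352.65424157]
-0.02 0.02 [458.18252523 352.59762603]
0 -0.02 [247.33097426 257.20417104]
0 0 [354.2384704 257.1517322]
0 0.02 [461.13298999 257.09929972]
0.02 -0.02 [244.18399941 156.09499189]
0.02 0 [354.22712883 156.04733183]
0.02 0.02 [464.25650936 155.99967772]
```

View pics/w2.png

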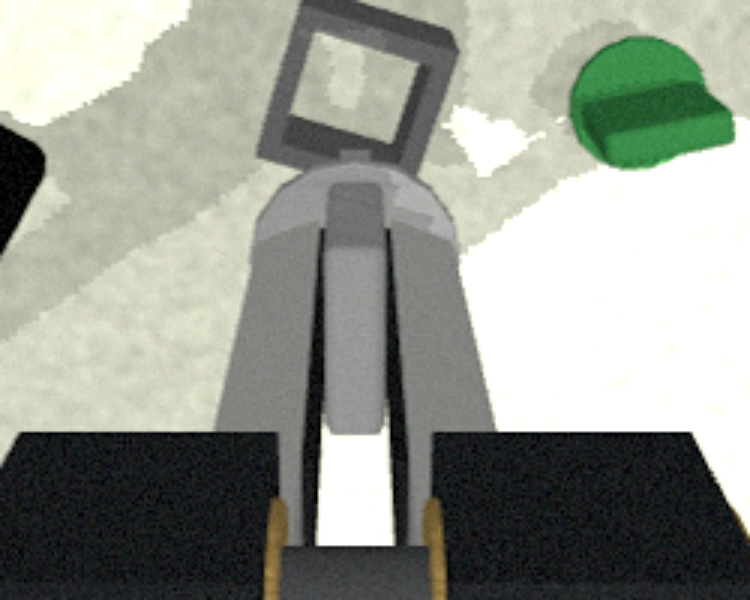

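The fastener hangs straight between the fingers; wing top ends at rows 247 and 433 (×3 crop), flange front at about row 165.

Run:
```python
from h import *
w=robot.read_camera("wrist")
s=robot.read_state();R=Rot.from_quat(s["tool_rot"])
def tx(u,v,dz):
    P=ray(w,u/3+200,v/3+200,s["tcp_pos"][2]-dz); return R.inv().apply(P-s["tcp_pos"])*1000
print(tx(356,247,.1724),tx(356,433,.1724),tx(356,183,.2044),tx(356,165,.2044),tx(356,165,.2084))
print(tx(357,183,.1724+.032))
```

```text
[ 15.70794165   0.17701386 172.3829505 ] [-17.44277682   0.19009677 172.418956  ] [ 14.28900718   0.25216676 204.38443924] [ 17.80631559   0.25077866 204.38061904] [ 16.38078605   0.26066535 208.38216078]
[ 14.28903865   0.43642022 204.38419203]
```

Run:
```python
from h import *
a=np.radians(13)
goto([.5042-.04*np.cos(a),.2092-.04*np.sin(a),.16],a-np.pi/2)
```

```text
t 4.6167 tcp [ 0.5384 -0.3156  0.3371] yawY -72.71 tilt [-0.0014  0.001  -1.    ] q [-0.59  0.52  1.37 -0.    1.25  0.68]
shift cm [  8.35 -51.42  -0.23] rotvec [-0.0013  0.0011  0.0749]
shift in final axes [  4.48 -51.9   -0.29]
```

Request:
play_rows --motion '[0.4,0.2,-1.2,0,0,0,0,0.4,0.4,-2.5,0,0,0,0,0.4,0.5,-3,0,0,0,0,0.4,0.5,-3,0,0,0,0,0.4,0.5,-3,0,0,0,0,0.4,0.5,-3,0,0,0,0,0.4,0.5,-3,0,0,0,0,0.4,0.5,-3,0,0,0,0,0.4,0.5,-3,0,0,0,0,0.4,0.5,-3,0,0,0,0]'

```text
time: 5.45
tcp_pos: [0.4991, -0.0355, 0.3377]
tool_rot: [0.989, 0.15, -0.0, -0.0]
ft_force: [0.2, 0.3, 0.1]
grip_width: 0.0096
grip_force: 30.0
```

Request:
play_rows --motion '[0.4,0.5,-3,0,0,0,0,0.4,0.5,-3,0,0,0,0,0.4,0.5,-3,0,0,0,0,0.4,0.5,-3,0,0,0,0,0.4,0.5,-3,0,0,0,0,0.4,0.5,-3,0,0,0,0,0.4,0.5,-3,0,0,0,0,0.4,0.35,-2,0,0,0,0,0.4,0,-0.7,0,0,0,0.075,0.4,0,0,0,0,0,0]'

```text
time: 6.28
tcp_pos: [0.4652, 0.202, 0.3376]
tool_rot: [0.994, 0.113, -0.0, -0.0]
ft_force: [0.0, 0.2, -0.9]
grip_width: 0.01
grip_force: 30.0
```

Request:
play_rows --motion '[0.4,0,0,0,0,0,0,0.4,0,0,0,0,0,0,0.4,0,0,0,0,0,0,0.4,0,0,0,0,0,0,0.4,0,0,0,0,0,0,0.4,0,0,0,0,0,0,0.4,0,0,0,0,0,0,0.4,0,0,0,0,0,0,0.4,0,0,0,0,0,0,0.4,0,0,0,0,0,0]'

```text
time: 7.12
tcp_pos: [0.4664, 0.2002, 0.3381]
tool_rot: [0.994, 0.113, -0.0, 0.0]
ft_force: [0.1, 0.2, -0.3]
grip_width: 0.0094
grip_force: 30.0
```

Run:
```python
from h import *
a=np.radians(13)
goto([.5042-.04*np.cos(a),.2092-.04*np.sin(a),.16],a-np.pi/2)
w=robot.read_camera("wrist"); print(-w["R"].T@w["t"]); cv2.imwrite("pics/w3full.png",w["color"]); cv2.imwrite("pics/w3.png",cv2.resize(cv2.convertScaleAbs(w["color"],alpha=1.6)[100:300,200:450],None,fx=3,fy=3))
np.savez("w3.npz",R=w["R"],t=w["t"]); print(proj(w,[.5042,.2092,.062]), robot.read_state()["ft_force"])
```

```text
t 7.1167 tcp [0.4664 0.2002 0.3381] yawY -77.0 tilt [-1.e-04 -0.e+00 -1.e+00] q [0.33 0.27 1.72 0.   1.15 1.68]
shift cm [-0.11 -0.02 -0.19] rotvec [ 0.      0.0001 -0.0001]
shift in final axes [-0.11 -0.02 -0.19]
[0.5480086  0.21928304 0.31898548]
[317.87446409 194.32740034] [ 0.62792458  0.11099116 -0.96605641]
```

View pics/w3.png

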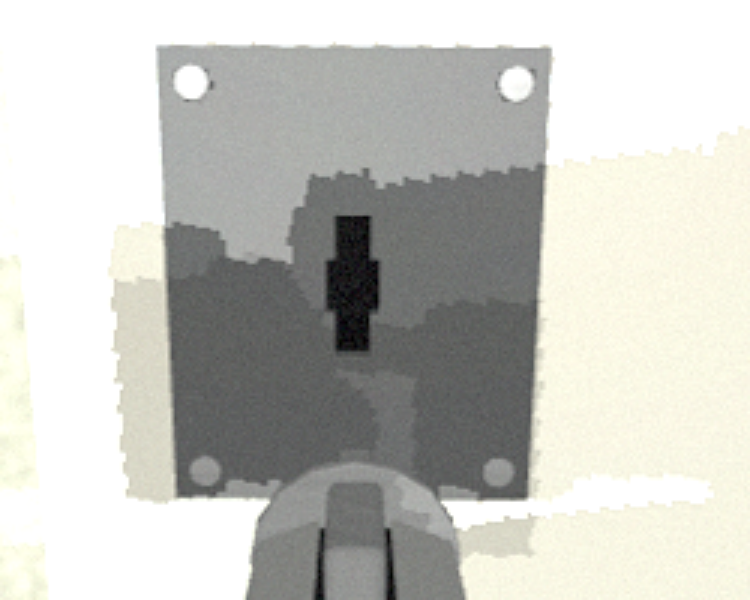

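The slot is clearly seen: ×3-crop ends at (353,216) and (352,351), square centred about (353,285); it runs straight up the picture, so yaw is right. Segmenting it for exact numbers.

Run:
```python
from h import *
w=robot.read_camera("wrist"); im=w["color"]
s=robot.read_state();R=Rot.from_quat(s["tool_rot"])
m=(im.max(2)<25).astype(np.uint8)[160:225,290:345]
n,l,st,ce=cv2.connectedComponentsWithStats(m); i=1+np.argmax(st[1:,4]); ys,xs=np.where(l==i)
P=np.array([R.inv().apply(ray(w,x+290,y+160,.062)-s["tcp_pos"]) for x,y in zip(xs,ys)])*1000
u=np.linalg.svd(P[:,:2]-P[:,:2].mean(0))[2][0]
print(len(P),"tool",P.mean(0),(P.min(0)+P.max(0))/2,np.ptp(P,axis=0),"yaw rel",np.degrees(np.arctan2(u[1],u[0])))
print("world",[ray(w,ce[i][0]+290,ce[i][1]+160,.062)], s["tcp_pos"])
```

```text
558 tool [ 39.01505789  -0.70921197 276.13930162] [ 38.82508586  -0.86520306 276.13930304] [3.21639615e+01 1.16746735e+01 4.56645299e-04] yaw rel -179.89613850174305
world [array([0.50431008, 0.20973449, 0.062     ])] [0.46637353 0.2002538  0.33813978]
```

Request:
play_rows --motion '[0.4,0.8,-0.09,0,0,0,0,0.4,1.6,0,0,0,0,0,0.4,1.6,0,0.5,0,0,0,0.4,0,0,1.0,0,0,0,0.4,0,0,1.0,0,0,0,0.4,0,0,1.0,0,0,0,0.4,0,0,0.7,0,0,0,0.4,0,0,0.2,0,0,0,0.4,0,0,0,0,0,0,0.4,0,0,0,0,0,0]'

```text
time: 8.05
tcp_pos: [0.5051, 0.2102, 0.2945]
tool_rot: [0.994, 0.113, 0.0, -0.0]
ft_force: [-0.7, 0.2, -0.0]
grip_width: 0.0098
grip_force: 30.0
```

Run:
```python
from h import *
w=robot.read_camera("wrist"); im=cv2.convertScaleAbs(w["color"],alpha=1.6)
s=robot.read_state();R=Rot.from_quat(s["tool_rot"]);print(s["tcp_pos"],s["ft_force"])
# expected slot in tool frame from the earlier view
P=np.array([.50431,.20973,.062]); print(R.inv().apply(P-s["tcp_pos"])*1000)
cv2.imwrite("pics/w4.png",cv2.resize(im[120:360,180:460],None,fx=2.5,fy=2.5))
# side view crop
c=robot.read_camera("side"); u=proj(c,P).astype(int); print(u)
```

```text
[0.50513667 0.21016921 0.29469777] [-0.36450023 -0.35173442 -0.52741923]
[ -1.11821348   0.26448106 232.69681169]
[246 190]
```

View pics/w4.png

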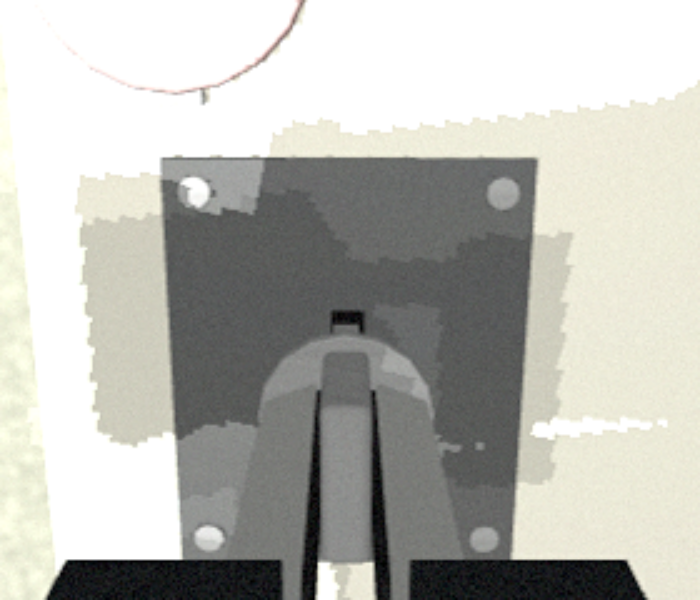

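The bar's front end shows inside the slot's outline, centred sideways (cols 331–364, row 310–335 of the crop). Checking the lengthwise position from the pixel column.

Run:
```python
from h import *
w=robot.read_camera("wrist"); g=w["color"].max(2)
s=robot.read_state();R=Rot.from_quat(s["tool_rot"])
print(g[240:260,308:330])
f=lambda u,v,dz:(R.inv().apply(ray(w,u,v,s["tcp_pos"][2]-dz)-s["tcp_pos"])*1000).round(2)
for v in range(243,256): print(v, f(318.5,v,s["tcp_pos"][2]-.062)[0], f(318.5,v,.2264)[0])
```

```text
[[58 51 59 61 59 59 54 59 59 55 58 58 63 57 57 57 58 56 57 54 51 55]
 [51 54 56 54 58 59 58 57 59 58 59 58 58 58 59 55 56 55 57 60 58 53]
 [61 56 57 57 54 54 57 57 60 56 57 56 59 61 57 57 58 57 55 56 60 54]
 [58 58 58 61 57 54 59 54 60 52 54 57 53 59 55 56 60 59 52 59 56 57]
 [58 57 56 60 49 45 40 43 41 41 41 48 45 37 40 46 45 47 50 57 58 60]
 [56 58 58 60 42 12  9 13  7  5 14 10 16  2  8  2 13 29 48 58 54 64]
 [59 57 51 59 42 11 14  0  4 12 16 19  4 14 12 12  5 33 51 52 60 56]
 [58 59 56 59 39 11  5 13  5 13 10  9  5 20  2 12 14 31 52 57 60 56]
 [59 57 56 57 37 13  6 17  7 13 13 14 10 14 17 14 12 33 55 59 63 58]
 [60 60 57 59 36 25 29 29 28 27 25 30 25 30 32 16 10 33 53 55 57 54]
 [55 58 57 58 38 47 66 67 70 69 69 65 71 72 75 47 14 24 49 56 57 59]
 [56 61 52 56 34 54 73 68 66 67 66 67 68 67 72 47  2 30 48 56 56 55]
 [58 54 58 58 42 53 70 70 63 64 64 62 62 61 72 42 19 30 53 60 56 59]
 [61 57 60 58 49 57 61 67 66 71 70 68 69 66 65 63 45 42 55 60 57 58]
 [61 69 69 70 66 71 74 73 78 89 86 80 78 75 75 72 70 70 64 65 63 65]
 [74 76 76 77 89 89 95 97 95 95 95 94 93 95 89 87 81 77 71 73 68 71]
 [85 93 93 94 91 91 89 86 88 85 89 91 86 84 89 93 93 94 92 92 91 90]
 [92 89 89 90 90 86 89 87 89 86 90 86 90 89 89 87 90 89 90 89 96 90]
 [89 89 88 91 89 88 91 87 88 89 90 90 91 92 86 90 91 89 89 89 88 90]
 [86 89 86 90 88 87 88 86 88 86 86 88 89 89 88 90 89 91 90 95 82 89]]
243 15.69 17.7
244 15.03 17.06
245 14.37 16.42
246 13.71 15.78
247 13.05 15.14
248 12.38 14.49
249 11.72 13.85
250 11.05 13.2
251 10.39 12.56
252 9.72 11.91
253 9.05 11.26
254 8.38 10.61
255 7.71 9.96
```

Request:
play_rows --motion '[0.4,-0.04,0.03,0,0,0,0,0.4,0,0,0.2,0,0,0,0.4,0,0,0.2,0,0,0,0.4,0,0,0.2,0,0,0,0.4,0,0,0.2,0,0,0,0.4,0,0,0.1,0,0,0,0.4,0,0,0.1,0,0,0,0.4,0,0,0.1,0,0,0,0.4,0,0,0,0,0,0,0.4,0,0,0,0,0,0]'

```text
time: 9.03
tcp_pos: [0.5048, 0.2097, 0.2831]
tool_rot: [0.994, 0.113, -0.0, -0.0]
ft_force: [0.1, -0.6, -0.9]
grip_width: 0.0096
grip_force: 30.0
```

Request:
play_rows --motion '[0.4,0,0,0.1,0,0,0,0.4,0,0,0.1,0,0,0,0.4,0,0,0.1,0,0,0,0.4,0,0,0.1,0,0,0,0.4,0,0,0.1,0,0,0,0.4,0,0,0.1,0,0,0,0.4,0,0,0.1,0,0,0,0.4,0,0,0.1,0,0,0,0.4,0,0,0,0,0,0,0.4,0,0,0,0,0,0]'

```text
time: 9.87
tcp_pos: [0.5048, 0.2097, 0.2753]
tool_rot: [0.994, 0.113, 0.0, -0.0]
ft_force: [-1.0, -0.5, 0.9]
grip_width: 0.0098
grip_force: 30.0
```

Run:
```python
from h import *
s=robot.read_state(); print(s)
```

```text
{'time': 9.8667, 'qpos': array([ 3.26772008e-01,  4.34154326e-01,  1.66057483e+00, -1.15500294e-05,
        1.04669913e+00,  1.67079075e+00]), 'qd': array([-0.00068671, -0.00146816,  0.00048387, -0.0007891 ,  0.00112776,
       -0.00035776]), 'effort': array([-1.98657322e-02, -5.51552904e+01, -3.04461408e+01,  1.44838824e-02,
       -3.64147956e-01, -1.38262767e-06]), 'tcp_pos': array([0.50484671, 0.20974793, 0.27531726]), 'tool_rot': array([ 9.93578045e-01,  1.13148847e-01,  8.13808909e-05, -1.25176271e-05]), 'ft_force': array([-1.01034994, -0.51355965,  0.93709893]), 'torque': array([-0.0743095 ,  0.15012541, -0.00654166]), 'grip_force': 29.99996691942215, 'grip_width': 0.009840330743812221}
```

The bar is through the slot and touching the face. But joint 6 is at 1.67 of 2.55, leaving only ~50° of clockwise turn. The fastener is the same after a half turn, so I lift it out, turn the wrist half a turn back in the air, and re-insert.

Request:
play_rows --motion '[0.4,0,0,-0.2,0,0,0,0.4,0,0,-0.2,0,0,0,0.4,0,0,-0.2,0,0,0,0.4,0,0,-0.3,0,0,0,0.4,0,0,-0.3,0,0,0,0.4,0,0,-0.3,0,0,0,0.4,0,0,-0.3,0,0,0,0.4,0,0,-0.3,0,0,0,0.4,0,0,-0.4,0,0,0,0.4,0,0,0,0,0,0]'

```text
time: 10.7
tcp_pos: [0.5049, 0.2098, 0.3011]
tool_rot: [0.994, 0.113, 0.001, -0.0]
ft_force: [-0.0, -0.4, 0.3]
grip_width: 0.0097
grip_force: 30.0
```

Request:
play_rows --motion '[0.4,0,0,0,0,0,-0.06,0.4,0,0,0,0,0,-0.12,0.4,0,0,0,0,0,-0.12,0.4,0,0,0,0,0,-0.12,0.4,0,0,0,0,0,-0.12,0.4,0,0,0,0,0,-0.12,0.4,0,0,0,0,0,-0.12,0.4,0,0,0,0,0,-0.12,0.4,0,0,0,0,0,-0.12,0.4,0,0,0,0,0,-0.12]'

```text
time: 11.53
tcp_pos: [0.5048, 0.2097, 0.3001]
tool_rot: [0.774, 0.634, -0.0, -0.0]
ft_force: [-0.2, 0.1, -0.1]
grip_width: 0.0097
grip_force: 30.0
```

Request:
play_rows --motion '[0.4,0,0,0,0,0,-0.12,0.4,0,0,0,0,0,-0.12,0.4,0,0,0,0,0,-0.12,0.4,0,0,0,0,0,-0.12,0.4,0,0,0,0,0,-0.12,0.4,0,0,0,0,0,-0.12,0.4,0,0,0,0,0,-0.12,0.4,0,0,0,0,0,-0.12,0.4,0,0,0,0,0,-0.12,0.4,0,0,0,0,0,-0.12]'

```text
time: 12.37
tcp_pos: [0.5048, 0.2097, 0.3001]
tool_rot: [0.281, 0.96, -0.0, -0.0]
ft_force: [-0.5, 0.5, -0.2]
grip_width: 0.0098
grip_force: 30.0
```

Request:
play_rows --motion '[0.4,0,0,0,0,0,-0.12,0.4,0,0,0,0,0,-0.12,0.4,0,0,0,0,0,-0.12,0.4,0,0,0,0,0,-0.12,0.4,0,0,0,0,0,-0.12,0.4,0,0,0,0,0,-0.12,0.4,0,0,0,0,0,-0.08,0.4,0,0,0,0,0,0,0.4,0,0,0,0,0,0,0.4,0,0,0,0,0,0]'

```text
time: 13.2
tcp_pos: [0.5048, 0.2097, 0.3002]
tool_rot: [-0.111, 0.994, 0.0, 0.0]
ft_force: [-0.5, 0.1, -0.6]
grip_width: 0.0099
grip_force: 30.0
```

Run:
```python
from h import *
goto([.5048,.2097,.2945-.18],np.radians(-77))
w=robot.read_camera("wrist"); cv2.imwrite("pics/w5.png",cv2.resize(cv2.convertScaleAbs(w["color"],alpha=1.6)[120:360,180:460],None,fx=2.5,fy=2.5))
```

```text
t 13.2 tcp [0.5048 0.2097 0.3002] yawY 102.74 tilt [ 0.  0. -1.] q [ 0.33  0.4   1.64  0.    1.1  -1.47]
shift cm [ 0.   -0.    0.57] rotvec [ 0.      0.0001 -0.0046]
shift in final axes [ 0.   -0.    0.57]
```

View pics/w5.png

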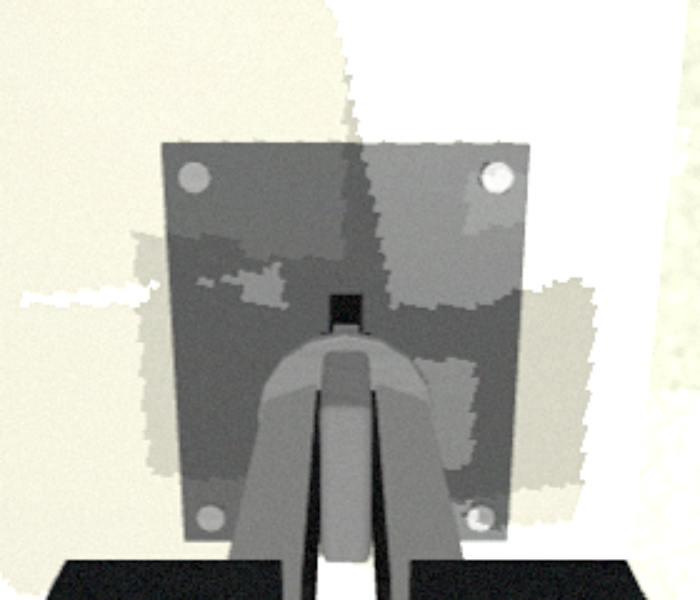

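The half turn is done; the slot's other end shows at crop rows 295–325, cols 330–362. Measuring bar against slot edge as before.

Run:
```python
from h import *
w=robot.read_camera("wrist"); g=w["color"].max(2)
s=robot.read_state();R=Rot.from_quat(s["tool_rot"])
print(g[234:256,308:330])
f=lambda u,v,dz:(R.inv().apply(ray(w,u,v,s["tcp_pos"][2]-dz)-s["tcp_pos"])*1000).round(2)
for v in range(236,254): print(v, f(318.5,v,s["tcp_pos"][2]-.062)[0], f(318.5,v,.2264)[0])
for u in (312,318,325): print(u,f(u,240,s["tcp_pos"][2]-.062)[1], f(u,250,.2264)[1])
```

```text
[[ 58  61  65  60  58  59  61  60  62  61  61  62  60  56  61  60  64  58
   57  50  60  60]
 [ 61  61  57  63  61  58  61  64  59  58  59  63  61  59  58  61  62  59
   61  58  60  59]
 [ 58  59  58  62  55  59  60  59  60  62  64  58  59  59  59  58  60  59
   56  60  62  59]
 [ 58  63  62  55  49  49  47  46  49  51  45  46  46  47  47  44  46  53
   62  62  59  63]
 [ 60  60  58  47  14   7   9  12  12   9   3  11  14   9   7  14  32  54
   59  62  60  57]
 [ 65  63  61  48  25   8   6  20  12  15  14  25  19  14  22   4  26  54
   64  61  62  61]
 [ 59  60  62  50  21  14  18  13   7  18   7  17  17  15   6  14  30  49
   60  60  58  60]
 [ 60  61  57  46  22  10   4  20  14  23  17  11  13  22  16   8  25  51
   60  56  61  56]
 [ 63  59  59  47  14  15   6  15  13   5  19  14  18  18  10  19  30  52
   61  60  60  63]
 [ 60  60  61  49  21  18   9  12  14  20  10  20  12  15  19  12  26  51
   60  59  59  60]
 [ 60  59  60  50  10  11  13  15  17  17  11  22  11  17  13  16  33  52
   62  61  61  62]
 [ 60  58  60  47  15  12  20   7   9   1  22  13   4  19  20   6  29  52
   
[... 569 characters left out ...]
 63]
 [ 58  56  61  40  20  52  71  73  69  68  71  66  64  71  76  51  32  49
   57  53  57  58]
 [ 42  31  40  50  51  68  71  65  70  75  77  71  70  70  68  65  54  47
   43  25  51  61]
 [ 63  73  76  77  73  75  77  79  85  89  94  89  87  82  79  81  74  73
   70  62  62  67]
 [ 77  76  83  85  91  96 103 101  99  96  99  94 100 101  97  95  91  83
   84  78  75  73]]
236 18.57 22.08
237 17.9 21.45
238 17.24 20.82
239 16.56 20.18
240 15.89 19.55
241 15.22 18.91
242 14.55 18.27
243 13.87 17.63
244 13.19 16.99
245 12.52 16.35
246 11.84 15.71
247 11.16 15.07
248 10.48 14.42
249 9.8 13.78
250 9.11 13.13
251 8.43 12.48
252 7.74 11.83
253 7.06 11.18
312 -3.64 -3.47
318 0.21 0.2
325 4.7 4.49
```

Request:
play_rows --motion '[0.4,0.21,-0.01,0,0,0,-0.005,0.4,0,0,0.4,0,0,0,0.4,0,0,0.4,0,0,0,0.4,0,0,0.2,0,0,0,0.4,0,0,0.2,0,0,0,0.4,0,0,0.2,0,0,0,0.4,0,0,0.2,0,0,0,0.4,0,0,0.1,0,0,0,0.4,0,0,0,0,0,0,0.4,0,0,0,0,0,0]'

```text
time: 14.13
tcp_pos: [0.5028, 0.2092, 0.2832]
tool_rot: [-0.115, 0.993, 0.0, 0.0]
ft_force: [0.2, -0.4, 0.1]
grip_width: 0.0095
grip_force: 30.0
```

Request:
play_rows --motion '[0.4,0,0,0.1,0,0,0,0.4,0,0,0.1,0,0,0,0.4,0,0,0.1,0,0,0,0.4,0,0,0.1,0,0,0,0.4,0,0,0.1,0,0,0,0.4,0,0,0.1,0,0,0,0.4,0,0,0.1,0,0,0,0.4,0,0,0.05,0,0,0,0.4,0,0,0,0,0,0,0.4,0,0,0,0,0,0]'

```text
time: 14.97
tcp_pos: [0.5028, 0.2092, 0.2756]
tool_rot: [-0.115, 0.993, 0.0, -0.0]
ft_force: [-0.3, -1.0, -0.7]
grip_width: 0.01
grip_force: 30.0
```

Request:
play_rows --motion '[0.4,0,0,0.05,0,0,0,0.4,0,0,0.05,0,0,0,0.4,0,0,0.05,0,0,0,0.4,0,0,0,0,0,0,0.4,0,0,0,0,0,0,0.4,0,0,0,0,0,0,0.4,0,0,0,0,0,0,0.4,0,0,0,0,0,0,0.4,0,0,0,0,0,0,0.4,0,0,0,0,0,0]'

```text
time: 15.8
tcp_pos: [0.5028, 0.2092, 0.2742]
tool_rot: [-0.115, 0.993, 0.0, 0.0]
ft_force: [-1.0, 0.7, 4.5]
grip_width: 0.0099
grip_force: 30.0
```

Request:
play_rows --motion '[0.4,0,0.005,0,0,0,0.05,0.4,0,0.005,0,0,0,0.05,0.4,0,0.005,0,0,0,0.05,0.4,0,0.005,0,0,0,0.05,0.4,0,0.005,0,0,0,0.05,0.4,0,0.005,0,0,0,0.05,0.4,0,0.005,0,0,0,0.05,0.4,0,0.005,0,0,0,0.05,0.4,0,0.005,0,0,0,0.05,0.4,0,0,0,0,0,0]'

```text
time: 16.63
tcp_pos: [0.5028, 0.2096, 0.2742]
tool_rot: [0.111, 0.994, 0.0, 0.0]
ft_force: [0.2, 0.0, 4.8]
grip_width: 0.0096
grip_force: 30.0
```

```bash
cat > st.py <<'E'
from h import *
s=robot.read_state(); y=Rot.from_quat(s["tool_rot"]).apply([0,1,0])
print(s["tcp_pos"].round(4),s["ft_force"].round(1),s["torque"].round(3),"turned",(np.radians(103)-np.arctan2(y[1],y[0])).round(3),s["qpos"][5].round(2))
E
python3 st.py
```

```text
[0.5028 0.2096 0.2742] [0.2 0.  4.8] [ 0.047 -0.145  0.035] turned 0.449 -1.02
```

Request:
play_rows --motion '[0.4,0,0.0025,0,0,0,0.025,0.4,0,0.0025,0,0,0,0.025,0.4,0,0.0025,0,0,0,0.025,0.4,0,0.0025,0,0,0,0.025,0.4,0,0.0025,0,0,0,0.025,0.4,0,0.0025,0,0,0,0.025,0.4,0,0,0,0,0,0,0.4,0,0,0,0,0,0,0.4,0,0,0,0,0,0,0.4,0,0,0,0,0,0]'

```text
time: 17.47
tcp_pos: [0.5029, 0.2098, 0.2742]
tool_rot: [0.183, 0.983, 0.0, 0.0]
ft_force: [0.6, -0.7, 3.8]
grip_width: 0.0095
grip_force: 30.0
```

Request:
play_rows --motion '[0.4,0,0.0025,0,0,0,0.025,0.4,0,0.0025,0,0,0,0.025,0.4,0,0.0025,0,0,0,0.025,0.4,0,0.0025,0,0,0,0.025,0.4,0,0.0025,0,0,0,0.025,0.4,0,0.0025,0,0,0,0.025,0.4,0,0,0,0,0,0,0.4,0,0,0,0,0,0,0.4,0,0,0,0,0,0,0.4,0,0,0,0,0,0]'

```text
time: 18.3
tcp_pos: [0.5029, 0.2099, 0.2742]
tool_rot: [0.257, 0.967, -0.0, -0.0]
ft_force: [1.3, -0.0, 3.4]
grip_width: 0.0101
grip_force: 30.0
```

```bash
python3 st.py
```

```text
[0.5029 0.2099 0.2742] [ 1.3 -0.   3.4] [ 0.002 -0.166 -0.034] turned 0.746 -0.72
```

Request:
play_rows --motion '[0.4,0,0,0.05,0,0,0,0.4,0,0.0025,0,0,0,0.025,0.4,0,0.0025,0,0,0,0.025,0.4,0,0.0025,0,0,0,0.025,0.4,0,0.0025,0,0,0,0.025,0.4,0,0.0025,0,0,0,0.025,0.4,0,0,0,0,0,0,0.4,0,0,0,0,0,0,0.4,0,0,0,0,0,0,0.4,0,0,0,0,0,0]'

```text
time: 19.13
tcp_pos: [0.5029, 0.21, 0.2735]
tool_rot: [0.317, 0.949, -0.0, -0.0]
ft_force: [0.1, -0.5, -0.9]
grip_width: 0.0098
grip_force: 30.0
```

```bash
python3 st.py
```

```text
[0.5029 0.21   0.2735] [ 0.1 -0.5 -0.9] [ 0.048 -0.165 -0.01 ] turned 0.871 -0.6
```

Force has fallen away: the bar is over the groove. Pushing straight down.

Request:
play_rows --motion '[0.4,0,0,0.05,0,0,0,0.4,0,0,0.05,0,0,0,0.4,0,0,0.05,0,0,0,0.4,0,0,0.05,0,0,0,0.4,0,0,0.05,0,0,0,0.4,0,0,0,0,0,0,0.4,0,0,0,0,0,0,0.4,0,0,0,0,0,0,0.4,0,0,0,0,0,0,0.4,0,0,0,0,0,0]'

```text
time: 19.97
tcp_pos: [0.503, 0.21, 0.2712]
tool_rot: [0.317, 0.948, 0.0, 0.0]
ft_force: [-0.6, 0.6, -1.1]
grip_width: 0.0099
grip_force: 30.0
```

```bash
python3 st.py
```

```text
[0.503  0.21   0.2712] [-0.6  0.6 -1.1] [-0.023 -0.105  0.019] turned 0.872 -0.6
```

Request:
play_rows --motion '[0.4,0,0,0.03,0,0,0,0.4,0,0,0.03,0,0,0,0.4,0,0,0.03,0,0,0,0.4,0,0,0,0,0,0,0.4,0,0,0,0,0,0,0.4,0,0,0,0,0,0,0.4,0,0,0,0,0,0,0.4,0,0,0,0,0,0,0.4,0,0,0,0,0,0,0.4,0,0,0,0,0,0]'

```text
time: 20.8
tcp_pos: [0.5029, 0.21, 0.2703]
tool_rot: [0.317, 0.948, 0.0, 0.0]
ft_force: [-2.0, -0.6, 3.5]
grip_width: 0.0098
grip_force: 30.0
```

```bash
python3 st.py
```

```text
[0.5029 0.21   0.2703] [-2.  -0.6  3.5] [-0.111  0.191 -0.043] turned 0.872 -0.6
```

Contact at exactly the expected height (5 mm below the face landing, 3.5 N). Releasing and lifting.

Request:
play_rows --motion '[2.5,0,0,0,0,0,0,2.5,0,0,0,0,0,0,2.5,0,0,0,0,0,0,2.5,0,0,0,0,0,0,2.5,0,0,0,0,0,0,2.5,0,0,-0.5,0,0,0,2.5,0,0,-1,0,0,0,2.5,0,0,-2,0,0,0,2.5,0,0,-2,0,0,0,2.5,0,0,-2,0,0,0]'

```text
time: 21.63
tcp_pos: [0.5029, 0.21, 0.3471]
tool_rot: [0.317, 0.948, 0.0, 0.0]
ft_force: [0.8, 0.5, -0.1]
grip_width: 0.025
grip_force: 0.0
```

Request:
play_rows --motion '[2.5,0,0,-1.5,0,0,0,2.5,0,0,-1,0,0,0,2.5,0,0,0,0,0,0,2.5,0,0,0,0,0,0,2.5,0,0,0,0,0,0,2.5,0,0,0,0,0,0,2.5,0,0,0,0,0,0,2.5,0,0,0,0,0,0,2.5,0,0,0,0,0,0,2.5,0,0,0,0,0,0]'

```text
time: 22.47
tcp_pos: [0.503, 0.21, 0.3701]
tool_rot: [0.317, 0.948, -0.0, -0.0]
ft_force: [-0.4, 0.1, 0.3]
grip_width: 0.0249
grip_force: 0.0
```

```bash
python3 st.py
python3 - <<'E'
from h import *
w=robot.read_camera("wrist"); im=cv2.convertScaleAbs(w["color"],alpha=1.6)
a=cv2.resize(im[130:330,200:440],(480,400))
c=robot.read_camera("side"); b=cv2.resize(c["color"][150:230,200:295],(475,400),interpolation=cv2.INTER_CUBIC)
cv2.imwrite("pics/end.png",cv2.resize(np.hstack([a,b]),(800,335)))
for z in (.066,.098): print(proj(w,[.5035,.2096,z]))
E
```

```text
[0.503  0.21   0.3701] [-0.4  0.1  0.3] [ 0.022 -0.136 -0.05 ] turned 0.872 -0.6
[317.85493664 235.70016183]
[317.85527369 247.94321667]
```

View pics/end.png

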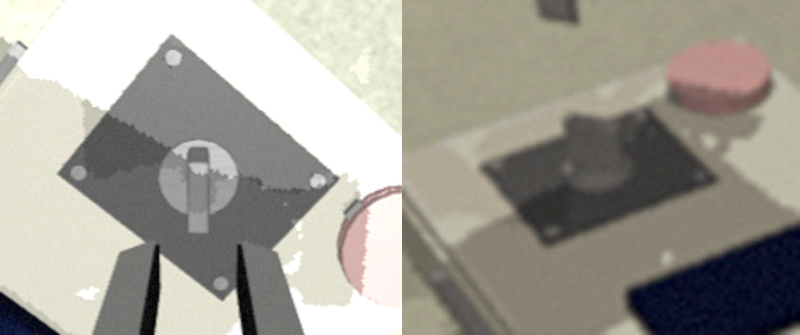

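The fastener stands upright and flush at the hatch centre (left panel, about (198,180)), turned about 50° from the slot, and the gripper is clear of it.

```bash
python3 -c "
from station import robot
print(robot.job_done())"
```

```text
the job is handed in; nothing more can be done
None
```

The job is handed in at about 22.5 s with no verdict returned: the fastener was turned about 50° until it dropped into the groove, sits upright with its flange looking flush on the hatch, and the gripper is clear of it.

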